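Load the closed specimen pots into the carrier

ROBOT

A 6-joint arm with a two-finger parallel gripper is mounted at the origin on the work surface. World frame = base frame: x ahead of the robot, y to its left, z up, the work surface at z = 0. Lengths are in m, angles in rad, forces in N, time in s.
With the tool pointing down it reaches from about 0.3 to 0.775 m from the base axis. Payload 14.6 kg.
Tool frame: the origin (TCP) lies at the very end of the fingers, on their centre line; the grasp point (between the pads) lies 19 mm behind it; z points along the fingers, y is the line along which they close (so a half turn about z gives the same grasp; the last joint's range is limited). The gripper opens to 85 mm and grips with 20 to 120 N. Pads are 22 mm wide; open, the fingers measure 114 mm over their backs; the gripper's body (76 mm by 85 mm) begins 54 mm behind the grasp point. The pads swing forward as they close: fully open they stand 13 mm farther back than shut.
Start: joints at [-1.403, 0.3, 1.521, -0, 1.321, -0.067], TCP at [0.128, -0.535, 0.231] pointing down, gripper open.
Joint ranges: [-3.03, 3.03], [-0.79, 2.21], [0.23, 2.52], [-1.04, 4.18], [0, 3.07], [-2.55, 2.55]. Speed limits (rad/s): [2.22, 2.22, 2.57, 3.14, 3.14, 3.14].

INTERFACE

Orientations are given as [roll, pitch, yaw] about the fixed x, y, z axes, in that order (R = Rz(yaw) Ry(pitch) Rx(roll)).
In Python, from workcell import readout, viewer, order gives the robot as it stands.
- The arm moves only by the tool apply_moves, never from a script. Its argument "deltas" is a list of rows, each a list of 7 numbers: the shift along the tool's x, y, z in cm, then the turn, a rotation vector about the tool's x, y, z in rad, then the opening, from 0 (shut) to 1 (fully open). In form: [[x, y, z, ax, ay, az, grip], ...]. A call has 1 to 12 rows; each row shifts and turns the commanded pose from where the row before left it, along the tool's axes as they then stand; what a row does not reach is not made up. A row lasts 1/8 s, in which the tool goes at most 62.5 mm and 10.7 degrees, less where a joint would pass 70% of its speed; a pose out of reach is approached as far as the arm can. A call with a gripper value outside its range is refused whole. The fingers move at their own pace and stop on an object; "squeeze" is the grip in N (left out, the last holds). Time passes only in rows, so rows that do not move let the fingers close. It gives the time, the measured TCP pose, the force, the opening and the grip force at its end, in the units of the state.
- readout.get_obs(): the state, without advancing time (a new reading comes with each control period).
- viewer.capture(name): name is "scene" or "top" or "wrist"; returns (picture, depth): 400x640x3 uint8, red, green, blue; 400x640 float32, m along the optical axis (not along the pixel's ray), 0 where there is no reading.
- viewer.camera_params(name): a dict with "vfov" (degrees; the focal length in pixels is half the picture's height over the tangent of half this angle, whatever the lens; pixels are square), "cx", "cy" (the principal point, pixels), "eye" and "orientation" of the camera in the world. Camera axes: x right, y down, z forward; pixel columns grow to the right and rows downward; lengths in m; the calibration is good to about 2 mm. A picture is of the moment at which its call begins: read the wrist's pose just before it. camera_params takes no time and is no camera call; for the wrist camera it gives the pose at the moment of the call.
- order.job_done(): hands the job in; it is judged then, once.
The state is a dict: "time": time; "q": joint angles; "dq": joint speeds; "joint_torque": joint torques, N m; "position": TCP position; "ee_rot": TCP orientation; "ft_force": force on the tool from outside, world axes, zero at the start; "moment": the same for the moment, N m; "opening": finger opening in m; "grasp_force": force on a finger pad.
Only numpy, scipy, OpenCV 4.12 (cv2) and the standard library are available. Lean on these libraries where they do the work, as an engineer would, in place of code of your own. Each camera call takes 0.05 s, during which the arm holds its last target. There are 200 camera calls.

TASK

Get the three closed specimen pots ready to go: put each into the yellow carrier, the smallest pot in the smallest hole, the middle one in the middle-sized hole and the largest in the largest hole, standing upright on the bottom of its hole. Keep them upright and set them down, do not drop them. Leave the open, empty pots, the bottle and the tape roll where they are.

Things in the scene. Friction and masses are not known exactly. Their poses are not given: they have to be found in the camera images.
- pot_small: smallest closed specimen pot: round, white plastic, standing upright on the bench with a white ribbed screw cap on (the cap is fixed to the pot and is 28 mm in diameter and 18 mm high; the body under it is 25 mm in diameter with a paper label). 76 mm high in all, about 50 g. Origin: centre of its underside, z up. Grip it across the cap from above.
- pot_medium: middle-sized closed specimen pot: round, white plastic, standing upright on the bench with a white ribbed screw cap on (the cap is fixed to the pot and is 42 mm in diameter and 18 mm high; the body under it is 39 mm in diameter with a paper label). 70 mm high in all, about 90 g. Origin: centre of its underside, z up. Grip it across the cap from above.
- pot_large: largest closed specimen pot: round, white plastic, standing upright on the bench with a white ribbed screw cap on (the cap is fixed to the pot and is 56 mm in diameter and 18 mm high; the body under it is 53 mm in diameter with a paper label). 60 mm high in all, about 130 g. Origin: centre of its underside, z up. Grip it across the cap from above.
- well_small: yellow square block in the carrier, 84 x 84 x 26 mm high, with the smallest of the three round holes: 44 mm in diameter, 22 mm deep, dark floor. Origin: centre of the block's underside (4 mm above the bench), on the hole's axis; hole floor 4 mm and rim 26 mm above it, z up. The three blocks stand side by side, 90 mm between centres, in any order; they do not move.
- well_medium: yellow square block in the carrier, 84 x 84 x 26 mm high, with the middle-sized of the three round holes: 58 mm in diameter, 22 mm deep, dark floor. Origin: centre of the block's underside (4 mm above the bench), on the hole's axis; hole floor 4 mm and rim 26 mm above it, z up. The blocks stand in a shallow yellow tray, 96 x 290 mm, walls 18 mm high, fixed to the bench.
- well_large: yellow square block in the carrier, 84 x 84 x 26 mm high, with the largest of the three round holes: 72 mm in diameter, 22 mm deep, dark floor. Origin: centre of the block's underside (4 mm above the bench), on the hole's axis; hole floor 4 mm and rim 26 mm above it, z up. The tray has a low loop handle at each end (17 mm high, 346 mm over both).
- open_medium: open, empty pot like the middle-sized closed one but without its cap: a hollow white plastic cup, 39 mm in diameter, 62 mm high, 45 g, standing upright. It does not belong in the carrier and stays where it is. Origin: centre of its underside, z up.
- open_large: open, empty pot like the largest closed one but without its cap: a hollow white plastic cup, 53 mm in diameter, 52 mm high, 45 g, standing upright. It does not belong in the carrier and stays where it is. Origin: centre of its underside, z up.
- reagent_bottle: small amber glass bottle with a black cap, 52 mm in diameter, 85 mm high (the tallest thing on the bench near the work), upright. A bystander. Origin: centre of its underside, z up.
- tape_roll: roll of label tape lying flat: a ring 72 mm outside, 40 mm inside diameter, 24 mm high. A bystander. Origin: centre of its underside, z up.
Things that resemble listed ones, but are neither listed nor needed, are in the scene too. What is shaped like the pot_small but brown or pink is not meant. What is shaped like the pot_large but turquoise is not meant.

How it is judged:
At the end, for the whole second after the job is handed in: Each closed pot stands in the hole of its own size rank: within 12 mm of the hole's axis, its underside less than 6 mm above the hole's floor, upright within 0.15 rad, released and at rest; the open pots, the bottle and the tape roll are upright, at rest and within 20 mm of where they started (horizontal distance between pot_small and well_small below 0.012 m and z of pot_small in the frame of well_small below 0.01 m and angle between each of pot_small, pot_medium, pot_large's own z axis and vertical below 0.15 rad and linear speed of each of pot_small, pot_medium, pot_large, open_medium, open_large, reagent_bottle, tape_roll below 0.02 m/s and horizontal distance between pot_medium and well_medium below 0.012 m and z of pot_medium in the frame of well_medium below 0.01 m and horizontal distance between pot_large and well_large below 0.012 m and z of pot_large in the frame of well_large below 0.01 m and distance of each of open_medium, open_large, reagent_bottle, tape_roll from where it was at the start of the episode below 0.02 m and angle between each of open_medium, open_large, reagent_bottle, tape_roll's own z axis and vertical below 0.2 rad); the robot touches nothing.
It fails at once if an open pot, the bottle or the tape roll is moved 20 mm or more, or tipped (distance of any of open_medium, open_large, reagent_bottle, tape_roll from where it was at the start of the episode above 0.02 m or angle between any of open_medium, open_large, reagent_bottle, tape_roll's own z axis and vertical above 0.4 rad).
It fails at once if a closed pot is tipped by more than 40 degrees (angle between any of pot_small, pot_medium, pot_large's own z axis and vertical above 0.7 rad).
It fails at once if a closed pot is dropped or thrown (moves faster than 0.6 m/s out of the gripper) ((linear speed of pot_small above 0.6 m/s and contact force between the fingers and pot_small below 0.05 N) or (linear speed of pot_medium above 0.6 m/s and contact force between the fingers and pot_medium below 0.05 N) or (linear speed of pot_large above 0.6 m/s and contact force between the fingers and pot_large below 0.05 N)).
It also fails if it takes over 88 s, if anything falls off the work surface, if the arm or the gripper's body presses on something with over 40 N, if the wrist force passes 120 N, or if a joint passes its speed limit or range.

## Working session

There is one attempt and no reset: what is moved stays moved. The work goes in short steps, Python scripts to look and compute and a tool call to move; the robot and the scene stay as the last step left them, time stands still between calls to the robot, and variables do not carry over. Pictures are saved under pics/ and viewed, at most 14 in all, crops included, and the job is handed in when it is done.

Besides the shell and the picture viewer there is one more tool, called after "Call:" in YAML: its name, and indented under it one key for each argument. apply_moves: Moves the arm, as the interface text tells. Its arguments: {"type":"object","properties":{"deltas":{"type":"array","items":{"type":"array","items":{"type":"number"}}},"squeeze":{"type":"number"}},"required":["deltas"]}

```bash
mkdir -p pics
cat > h.py <<'E'
import numpy as np, cv2
from scipy.spatial.transform import Rotation as R
from workcell import readout, viewer, order
def snap(n,f=None):
    p=viewer.camera_params(n); im,d=viewer.capture(n)
    if f: cv2.imwrite(f'pics/{f}.png',im[...,::-1])
    np.savez(f'{f or n}.npz',im=im,d=d,p=np.array(p,dtype=object)); return im,d,p
def load(f):
    z=np.load(f'{f}.npz',allow_pickle=True); return z['im'],z['d'],z['p'].item()
def cloud(d,p):
    f=200/np.tan(np.radians(p['vfov'])/2); v,u=np.mgrid[:400,:640]
    c=np.stack([(u-p['cx'])/f*d,(v-p['cy'])/f*d,d],-1)
    return c@rot(p).T+np.array(p['eye'])
def rot(p):
    o=np.array(p['orientation'],float)
    return o if o.shape==(3,3) else R.from_euler('xyz',o).as_matrix() if o.size==3 else R.from_quat(o).as_matrix()
E
python3 - <<'E'
from h import *
for n in('top','scene'):
    im,d,p=snap(n,n+'0'); print(n,p,(d>0).mean())
    c=cloud(d,p); print(c[200,320],c[350,320])
print(readout.get_obs())
E
```

```text
top {'vfov': 46.477922912048705, 'cx': 325.29600547850174, 'cy': 206.2424702570186, 'eye': array([ 0.46491868, -0.00564651,  1.2352749 ]), 'orientation': array([-3.08927377,  0.01294944, -1.58070288])} 0.99609375
[5.46496764e-01 2.36103343e-02 5.30967266e-04] [0.22505381 0.01972505 0.28348472]
scene {'vfov': 46.89559347918344, 'cx': 326.3314801783935, 'cy': 197.7139106077015, 'eye': array([ 1.37266615, -0.1532433 ,  0.64745852]), 'orientation': array([-2.18355492,  0.0119909 ,  1.35851262])} 0.995859375
[0.48753938 0.01416637 0.00788978] [ 0.90045782 -0.07009002  0.00284753]
{'time': 0.1, 'q': array([-1.40258468e+00,  3.00416982e-01,  1.52151840e+00,  1.81322340e-05,
        1.32072779e+00, -6.66364928e-02]), 'dq': array([ 0.0003246 , -0.001318  , -0.00051998, -0.00032607, -0.00070826,
        0.00223464]), 'joint_torque': array([ 1.02898186e-03, -5.44379032e+01, -3.62371337e+01, -1.21288717e-04,
        3.03333567e-03,  1.73071123e-05]), 'position': array([ 0.12792806, -0.5346937 ,  0.23077752]), 'ee_rot': array([-3.14052569e+00, -8.88068546e-05,  2.34843595e-01]), 'ft_force': array([ 0.0082071 , -0.27077244,  0.84377197]), 'moment': array([-0.00378129, -0.02114684,  0.04110365]), 'grasp_force': 0.0, 'opening': 0.08528703152636902}
```

View pics/top0.png

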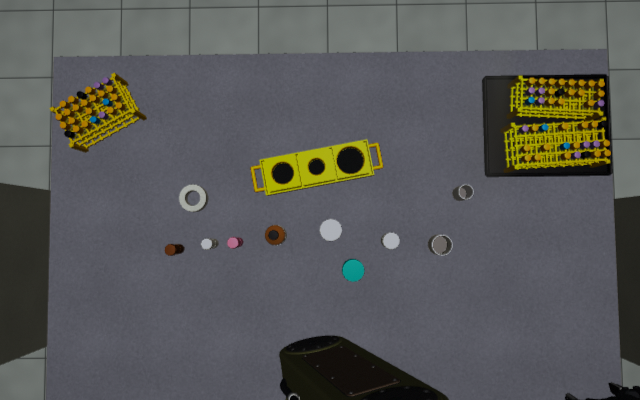

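View pics/scene0.png

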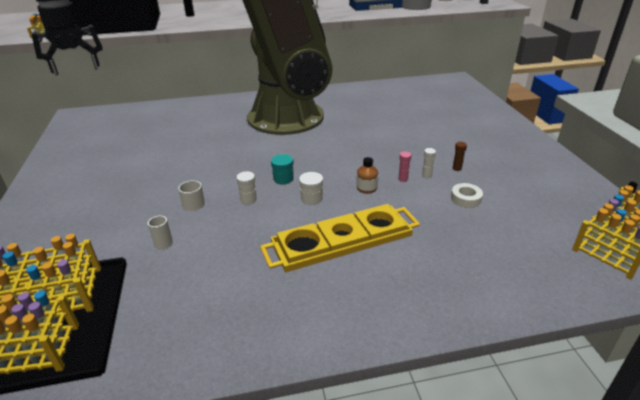

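Top view: the closed pots are at (208,244) small, (391,241) medium and (331,230) large. The holes are at (283,173) medium, (317,166) small and (350,160) large. Next I measure these from depth.

Run:
```python
from h import *
im,d,p=load('top0'); c=cloud(d,p); im=im.astype(int)
V,U=np.mgrid[:400,:640]
def fit(n,u,v,r,zlo,zhi,m0=True):
    m=(np.hypot(U-u,V-v)<r)&(c[...,2]>zlo)&(c[...,2]<zhi)&m0
    q=c[m]; (x,y),rad=cv2.minEnclosingCircle(q[:,:2].astype(np.float32))
    print(n,m.sum(),'mean',q.mean(0).round(4),'mid',((q.max(0)+q.min(0))/2).round(4)[:2],'circ',round(x,4),round(y,4),'D',round(2*rad,4),'area D',np.sqrt(4/np.pi*m.sum())*q.shape[0]**0*(p['eye'][2]-q[:,2].mean())/(200/np.tan(np.radians(p['vfov']/2))))
fit('small',208,244,12,.066,.086); fit('med',391,241,14,.06,.08); fit('large',331,230,16,.05,.07)
fit('brown',172,249,12,.06,.09);fit('pink',233,243,12,.06,.09);fit('bottle',275,235,14,.075,.095);fit('turq',353,270,16,.05,.07)
fit('openL',441,245,16,.042,.06);fit('openM',465,192,14,.05,.07);fit('tape',193,198,18,.015,.03)
for n,u,v,r in(('wm',283,173,16),('ws',317,166,12),('wl',350,160,19)):
    fit(n,u,v,r,-.01,.015)
# rim-plane projection of dark hole outline
f=200/np.tan(np.radians(p['vfov'])/2)
for n,u,v,r in(('wm',283,173,17),('ws',317,166,14),('wl',350,160,20)):
    m=((im.sum(-1)<90)&(np.hypot(U-u,V-v)<r)).astype(np.uint8)
    k=max(cv2.findContours(m,0,1)[0],key=cv2.contourArea)
    (a,b),ax,_=cv2.fitEllipse(k)
    ray=rot(p)@[(a-p['cx'])/f,(b-p['cy'])/f,1]; t=(.030-p['eye'][2])/ray[2]
    print(n,a,b,ax,(p['eye']+t*ray).round(4))
m=(np.hypot(U-316,V-168)<75)&(c[...,2]>.012)&(c[...,2]<.045)&(im[...,0]-im[...,2]>60)
print(cv2.minAreaRect(c[m][:,:2].astype(np.float32)),c[m][:,2].max())
S,ds,ps=load('scene0'); cs=cloud(ds,ps)
for n,u,v in(('L',311,180),('M',247,176),('s',429,152),('well',342,232)): print(n,cs[v,u].round(4))
```

```text
small 111 mean [0.4352 0.3054 0.0761] mid [0.4359 0.3063] circ 0.4352 0.3066 D 0.0291 area D 0.029586245922449808
med 230 mean [ 0.4387 -0.1534  0.0708] mid [ 0.4388 -0.1541] circ 0.4388 -0.154 D 0.0436 area D 0.04278428118664774
large 386 mean [ 0.4671 -0.0034  0.061 ] mid [ 0.4666 -0.0035] circ 0.4665 -0.0035 D 0.0569 area D 0.05589253370501612
brown 123 mean [0.4216 0.3947 0.0748] mid [0.4217 0.3964] circ 0.4214 0.3967 D 0.0301 area D 0.031179183769141576
pink 114 mean [0.438  0.2394 0.0756] mid [0.4377 0.2405] circ 0.4379 0.241 D 0.0299 area D 0.029996493977542112
bottle 75 mean [0.4557 0.1375 0.0857] mid [0.4556 0.1377] circ 0.4561 0.138 D 0.0237 area D 0.024119345236437065
turq 391 mean [ 0.3657 -0.0585  0.0612] mid [ 0.3656 -0.0589] circ 0.3658 -0.0588 D 0.0569 area D 0.056243118067127985
openL 96 mean [ 0.4266 -0.2836  0.0516] mid [ 0.426  -0.2842] circ 0.4266 -0.2842 D 0.0535 area D 0.02809719523570386
openM 83 mean [ 0.5595 -0.3437  0.0601] mid [ 0.5596 -0.3442] circ 0.5597 -0.3441 D 0.0396 area D 0.02593837031135023
tape 427 mean [0.5537 0.3561 0.0239] mid [0.5539 0.3568] 
[... 239 characters left out ...]
D 0.0434 area D 0.04191217615726056
wl 649 mean [ 0.6506 -0.0571  0.0082] mid [ 0.6527 -0.0573] circ 0.6525 -0.0564 D 0.1026 area D 0.0757337742310894
wm 282.4555358886719 172.83990478515625 (18.787687301635742, 19.64534568786621) [0.6165 0.1201 0.03  ]
ws 316.1765441894531 166.4062957763672 (13.542084693908691, 14.460633277893066) [0.6323 0.0321 0.03  ]
wl 349.72467041015625 160.11508178710938 (24.456449508666992, 24.79085350036621) [ 0.6478 -0.0555  0.03  ]
((0.6328005194664001, 0.03220939636230469), (0.09720349311828613, 0.34565287828445435), 10.03567123413086) 0.038464983307811895
L [ 0.4793 -0.0045  0.0625]
M [ 0.4458 -0.1494  0.0739]
s [0.4432 0.3015 0.0774]
well [0.6212 0.0356 0.0119]
```

Call:
apply_moves:
  deltas:
    - [0, 0, 0, 0, 0, -0.167, 1]
    - [0, 0, 0, 0, 0, -0.167, 1]
    - [0, 0, 0, 0, 0, -0.167, 1]
    - [0, 0, 0, 0, 0, -0.167, 1]
    - [0, 0, 0, 0, 0, -0.167, 1]
    - [0, 0, 0, 0, 0, -0.167, 1]
    - [0, 0, 0, 0, 0, -0.167, 1]
    - [0, 0, 0, 0, 0, -0.167, 1]
    - [0, 0, 0, 0, 0, 0, 1]
    - [0, 0, 0, 0, 0, 0, 1]
  squeeze: 30

```text
time: 1.35
position: [0.1279, -0.5348, 0.2311]
ee_rot: [-3.142, -0.0, 1.567]
ft_force: [0.2, -0.1, 0.9]
opening: 0.0856
grasp_force: 0.0
```

Call:
apply_moves:
  deltas:
    - [3.81, 3.11, 0.9, 0, 0, -0.004, 1]
    - [3.81, 3.11, 0.9, 0, 0, 0, 1]
    - [3.81, 3.11, 0.9, 0, 0, 0, 1]
    - [3.81, 3.11, 0.9, 0, 0, 0, 1]
    - [3.81, 3.11, 0.9, 0, 0, 0, 1]
    - [3.81, 3.11, 0.9, 0, 0, 0, 1]
    - [3.81, 3.11, 0.9, 0, 0, 0, 1]
    - [3.81, 3.11, 0.9, 0, 0, 0, 1]
    - [3.81, 3.11, 0.9, 0, 0, 0, 1]
    - [3.81, 3.11, 0.9, 0, 0, 0, 1]
    - [0, 0, 0, 0, 0, 0, 1]
    - [0, 0, 0, 0, 0, 0, 1]

```text
time: 2.85
position: [0.4374, -0.153, 0.1413]
ee_rot: [-3.141, 0.0, 1.574]
ft_force: [-0.5, -0.8, 0.1]
opening: 0.0851
grasp_force: 0.0
```

Run:
```python
from h import *
o=readout.get_obs(); print(o['position'],o['ee_rot'])
im,d,p=snap('wrist','w1'); c=cloud(d,p)
m=(c[...,2]>.062)&(c[...,2]<.078)&(np.hypot(c[...,0]-.4388,c[...,1]+.154)<.04); q=c[m]
print(m.sum(),q.mean(0),cv2.minEnclosingCircle(q[:,:2].astype(np.float32)))
```

```text
[ 0.4373615  -0.1530455   0.14132005] [-3.14143158e+00  7.04239751e-05  1.57352014e+00]
2187 [ 0.44117982 -0.15115089  0.07012123] ((0.44125688076019287, -0.15255524218082428), 0.021687163040041924)
```

View pics/w1.png

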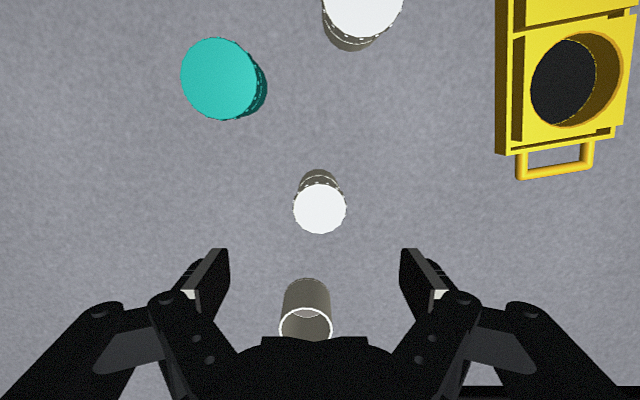

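The wrist view shows the medium cap at (320,208), midway between the fingers. The position agrees with the top camera to within 2 mm. Now descend and grip.

Call:
apply_moves:
  deltas:
    - [0, 0.25, 3, 0, 0, 0, 1]
    - [0, 0, 3, 0, 0, 0, 1]
    - [0, 0, 3, 0, 0, 0, 1]
    - [0, 0, 1.4, 0, 0, 0, 1]
    - [0, 0, 0, 0, 0, 0, 1]
    - [0, 0, 0, 0, 0, 0, 0.55]
    - [0, 0, 0, 0, 0, 0, 0.3]
    - [0, 0, 0, 0, 0, 0, 0.3]
    - [0, 0, 0, 0, 0, 0, 0.3]
    - [0, 0, 0, 0, 0, 0, 0.3]

```text
time: 4.15
position: [0.4405, -0.153, 0.0381]
ee_rot: [3.14, 0.001, 1.575]
ft_force: [-0.5, 0.1, 5.6]
opening: 0.0413
grasp_force: 29.5
```

Call:
apply_moves:
  deltas:
    - [0, 0, -1, 0, 0, 0, 0.3]
    - [0, 0, -3, 0, 0, 0, 0.3]
    - [0, 0, -4, 0, 0, 0, 0.3]
    - [0, 0, -4, 0, 0, 0, 0.3]
    - [1.5, 1, 0, 0, 0, 0, 0.3]
    - [4.4, 2.8, 0, 0, 0, 0, 0.3]
    - [5, 3.2, 0, 0, 0, 0, 0.3]
    - [5, 3.2, 0, 0, 0, 0, 0.3]
    - [5, 3.2, 0, 0, 0, 0, 0.3]
    - [4.5, 2.9, 0, 0, 0, 0, 0.3]
    - [2, 1.3, 0, 0, 0, 0, 0.3]
    - [0, 0, 0, 0, 0, 0, 0.3]

```text
time: 5.65
position: [0.615, 0.1233, 0.1573]
ee_rot: [-3.141, -0.0, 1.577]
ft_force: [-0.0, -0.4, -1.3]
opening: 0.0411
grasp_force: 30.8
```

Run:
```python
from h import *
o=readout.get_obs(); print(o['position'],o['ee_rot'],o['opening'],o['grasp_force'])
im,d,p=snap('wrist','w2')
```

```text
[0.61501348 0.12325276 0.15725144] [-3.14115113e+00 -9.60309783e-06  1.57681103e+00] 0.041118794168392425 30.81013798713684
```

View pics/w2.png

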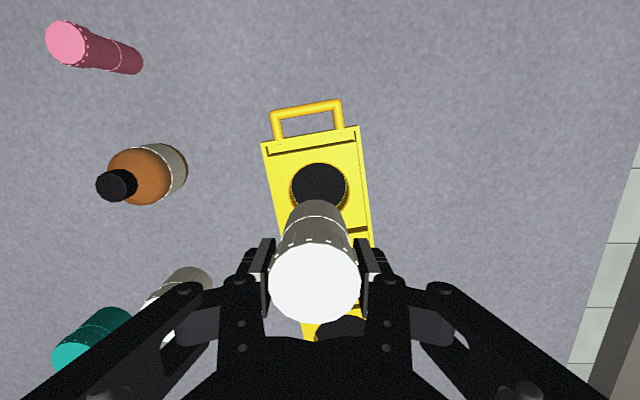

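The pot is held at (315,250) and the medium hole shows at (318,185), as expected. Now lower it.

Call:
apply_moves:
  deltas:
    - [-0.2, 0.3, 2, 0, 0, 0, 0.3]
    - [0, 0, 3, 0, 0, 0, 0.3]
    - [0, 0, 2.5, 0, 0, 0, 0.3]
    - [0, 0, 1.5, 0, 0, 0, 0.3]
    - [0, 0, 1, 0, 0, 0, 0.3]
    - [0, 0, 0.5, 0, 0, 0, 0.3]
    - [0, 0, 0.3, 0, 0, 0, 0.3]
    - [0, 0, 0.2, 0, 0, 0, 0.3]
    - [0, 0, 0.1, 0, 0, 0, 0.3]
    - [0, 0, 0, 0, 0, 0, 0.3]
    - [0, 0, 0, 0, 0, 0, 0.3]

```text
time: 7.08
position: [0.6181, 0.12, 0.0465]
ee_rot: [3.141, -0.0, 1.575]
ft_force: [0.1, 0.3, -1.2]
opening: 0.0411
grasp_force: 30.8
```

Call:
apply_moves:
  deltas:
    - [0, 0, 0.05, 0, 0, 0, 0.3]
    - [0, 0, 0.05, 0, 0, 0, 0.3]
    - [0, 0, 0.05, 0, 0, 0, 0.3]
    - [0, 0, 0, 0, 0, 0, 0.3]

```text
time: 7.58
position: [0.6184, 0.12, 0.046]
ee_rot: [3.14, -0.0, 1.575]
ft_force: [-4.2, -0.4, 10.2]
opening: 0.041
grasp_force: 31.6
```

Floor contact. Release, rise, and go to the large pot.

Call:
apply_moves:
  deltas:
    - [0, 0, 0, 0, 0, 0, 0.7]
    - [0, 0, 0, 0, 0, 0, 1]
    - [0, 0, 0, 0, 0, 0, 1]
    - [0, 0, -1, 0, 0, 0, 1]
    - [0, 0, -4, 0, 0, 0, 1]
    - [0, 0, -4, 0, 0, 0, 1]
    - [-3.1, -3.75, 0, 0, 0, 0, 1]
    - [-3.1, -3.75, 0, 0, 0, 0, 1]
    - [-3.1, -3.75, 0, 0, 0, 0, 1]
    - [-2.95, -3.75, 0, 0, 0, 0, 1]
    - [0, 0, 0, 0, 0, 0, 1]
    - [0, 0, 0, 0, 0, 0, 1]

```text
time: 9.07
position: [0.4692, -0.003, 0.1356]
ee_rot: [3.14, 0.0, 1.575]
ft_force: [0.2, 0.1, 0.3]
opening: 0.0857
grasp_force: 0.0
```

Run:
```python
from h import *
o=readout.get_obs(); print(o['position'],o['ee_rot'])
im,d,p=snap('wrist','w3'); c=cloud(d,p)
def z(n,x,y,a,b,r=.045):
    m=(c[...,2]>a)&(c[...,2]<b)&(np.hypot(c[...,0]-x,c[...,1]-y)<r); q=c[m]
    print(n,m.sum(),q.mean(0) if m.any() else 0,cv2.minEnclosingCircle(q[:,:2].astype(np.float32)) if m.any() else 0)
z('L',.467,-.0025,.054,.068)
im,d,p=snap('top','t3'); c=cloud(d,p); z('Mplaced',.617,.121,.07,.09)
```

```text
[ 0.46920974 -0.00302136  0.13555524] [3.14003401e+00 1.47302352e-06 1.57451440e+00]
L 3681 [ 0.46965466 -0.00074231  0.06027521] ((0.4698631465435028, -0.0025342265143990517), 0.028994670137763023)
Mplaced 224 [0.61598813 0.11857497 0.07871264] ((0.6164914965629578, 0.11981863528490067), 0.021988268941640854)
```

View pics/w3.png

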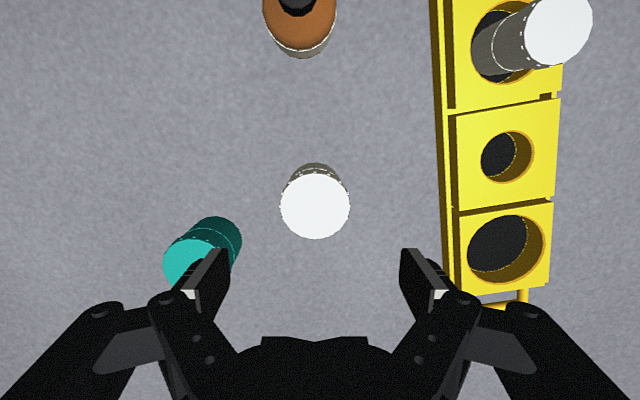

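Wrist view: the large pot is centred at (315,205), and the medium pot stands in its hole. The top camera gives its lid at z = 78.7 mm, against 78 expected. Now grip the large pot.

Call:
apply_moves:
  deltas:
    - [0, 0, 3, 0, 0, 0, 1]
    - [0, 0, 3, 0, 0, 0, 1]
    - [0, 0, 3, 0, 0, 0, 1]
    - [0, 0, 1.8, 0, 0, 0, 1]
    - [0, 0, 0, 0, 0, 0, 1]
    - [0, 0, 0, 0, 0, 0, 0.7]
    - [0, 0, 0, 0, 0, 0, 0.5]
    - [0, 0, 0, 0, 0, 0, 0.5]
    - [0, 0, 0, 0, 0, 0, 0.5]
    - [0, 0, 0, 0, 0, 0, 0.5]
  squeeze: 35

```text
time: 10.42
position: [0.4691, -0.0031, 0.0278]
ee_rot: [3.14, -0.0, 1.575]
ft_force: [-1.9, 1.3, 5.4]
opening: 0.0549
grasp_force: 36.0
```

Call:
apply_moves:
  deltas:
    - [0, 0, -1, 0, 0, 0, 0.5]
    - [0, 0, -3, 0, 0, 0, 0.5]
    - [0, 0, -4, 0, 0, 0, 0.5]
    - [0, 0, -3, 0, 0, 0, 0.5]
    - [-0.5, 1.6, 0, 0, 0, 0, 0.5]
    - [-1.1, 4, 0, 0, 0, 0, 0.5]
    - [-1.4, 4.5, 0, 0, 0, 0, 0.5]
    - [-1.2, 4, 0, 0, 0, 0, 0.5]
    - [-0.8, 2.6, 0, 0, 0, 0, 0.5]
    - [-0.3, 1.4, 0, 0, 0, 0, 0.5]
    - [0, 0, 0, 0, 0, 0, 0.5]
    - [0, 0, 0, 0, 0, 0, 0.5]

```text
time: 11.92
position: [0.6491, -0.0553, 0.1371]
ee_rot: [-3.141, -0.0, 1.575]
ft_force: [0.1, 0.8, -2.6]
opening: 0.0553
grasp_force: 37.9
```

Call:
apply_moves:
  deltas:
    - [-0.1, 0.05, 1.5, 0, 0, 0, 0.5]
    - [0, 0, 3, 0, 0, 0, 0.5]
    - [0, 0, 2.5, 0, 0, 0, 0.5]
    - [0, 0, 1.3, 0, 0, 0, 0.5]
    - [0, 0, 0.8, 0, 0, 0, 0.5]
    - [0, 0, 0.4, 0, 0, 0, 0.5]
    - [0, 0, 0.3, 0, 0, 0, 0.5]
    - [0, 0, 0.15, 0, 0, 0, 0.5]
    - [0, 0, 0.1, 0, 0, 0, 0.5]
    - [0, 0, 0.05, 0, 0, 0, 0.5]
    - [0, 0, 0.05, 0, 0, 0, 0.5]
    - [0, 0, 0, 0, 0, 0, 0.5]

```text
time: 13.42
position: [0.6504, -0.0565, 0.0359]
ee_rot: [3.141, 0.0, 1.575]
ft_force: [-3.2, -0.3, 6.8]
opening: 0.055
grasp_force: 38.4
```

Floor contact. Release and go to the small pot.

Call:
apply_moves:
  deltas:
    - [0, 0, 0, 0, 0, 0, 0.8]
    - [0, 0, 0, 0, 0, 0, 1]
    - [0, 0, 0, 0, 0, 0, 1]
    - [0, 0, -1, 0, 0, 0, 1]
    - [0, 0, -4, 0, 0, 0, 1]
    - [0, 0, -6, 0, 0, 0, 1]
    - [4.5, -2.7, 0, 0, 0, 0, 1]
    - [4.5, -2.7, 0, 0, 0, 0, 1]
    - [4.5, -2.7, 0, 0, 0, 0, 1]
    - [4.5, -2.7, 0, 0, 0, 0, 1]
    - [4.5, -2.7, 0, 0, 0, 0, 1]
    - [4.5, -2.7, 0, 0, 0, 0, 1]

```text
time: 14.92
position: [0.4863, 0.2143, 0.1462]
ee_rot: [3.14, -0.0, 1.575]
ft_force: [0.2, 0.4, -0.3]
opening: 0.0855
grasp_force: 0.0
```

Call:
apply_moves:
  deltas:
    - [4.5, -2.6, 0, 0, 0, 0, 1]
    - [4.5, -2.5, 0, 0, 0, 0, 1]
    - [0, 0, 0, 0, 0, 0, 1]
    - [0, 0, 0, 0, 0, 0, 1]

```text
time: 15.42
position: [0.436, 0.3025, 0.1458]
ee_rot: [3.141, -0.0, 1.575]
ft_force: [0.6, -0.5, 0.1]
opening: 0.0857
grasp_force: 0.0
```

Run:
```python
from h import *
o=readout.get_obs(); print(o['position'],o['ee_rot'])
im,d,p=snap('wrist','w4'); c=cloud(d,p)
def z(n,x,y,a,b,r=.045):
    m=(c[...,2]>a)&(c[...,2]<b)&(np.hypot(c[...,0]-x,c[...,1]-y)<r); q=c[m]
    print(n,m.sum(),q.mean(0) if m.any() else 0,cv2.minEnclosingCircle(q[:,:2].astype(np.float32)) if m.any() else 0)
z('S',.437,.307,.07,.085,.03)
im,d,p=snap('top','t4'); c=cloud(d,p); z('M',.617,.121,.07,.09);z('L',.65,-.056,.06,.08)
```

```text
[0.43596775 0.30254696 0.14577147] [ 3.14099855e+00 -1.68647329e-04  1.57514650e+00]
S 1032 [0.43772568 0.30861968 0.07598962] ((0.43778565526008606, 0.3075072765350342), 0.01481675822287798)
M 224 [0.61603791 0.11863519 0.07835039] ((0.6162747144699097, 0.11944802105426788), 0.021471189334988594)
L 382 [ 0.64701087 -0.05690311  0.06869377] ((0.6476680040359497, -0.05647914111614227), 0.028557421639561653)
```

View pics/w4.png

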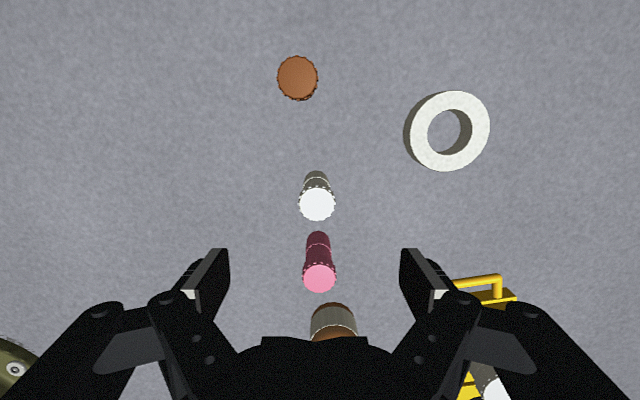

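Wrist view: the small pot is at (317,204), the pink decoy at (319,278) and the brown at (297,78), both clear of the fingers. The large pot stands at lid height 68.7 mm (68 expected). Now grip the small pot.

Call:
apply_moves:
  deltas:
    - [0.5, 0.15, 0, 0, 0, 0, 1]
    - [0, 0, 3, 0, 0, 0, 1]
    - [0, 0, 3, 0, 0, 0, 1]
    - [0, 0, 3, 0, 0, 0, 1]
    - [0, 0, 1, 0, 0, 0, 1]
    - [0, 0, 0, 0, 0, 0, 0.7]
    - [0, 0, 0, 0, 0, 0, 0.4]
    - [0, 0, 0, 0, 0, 0, 0.15]
    - [0, 0, 0, 0, 0, 0, 0.15]
    - [0, 0, 0, 0, 0, 0, 0.15]
    - [0, 0, 0, 0, 0, 0, 0.15]
    - [0, 0, 0, 0, 0, 0, 0.15]
  squeeze: 30

```text
time: 17.02
position: [0.4377, 0.308, 0.0462]
ee_rot: [3.14, -0.001, 1.575]
ft_force: [-0.2, 0.3, 6.8]
opening: 0.0271
grasp_force: 29.4
```

Call:
apply_moves:
  deltas:
    - [0, 0, -1, 0, 0, 0, 0.15]
    - [0, 0, -3, 0, 0, 0, 0.15]
    - [0, 0, -5, 0, 0, 0, 0.15]
    - [0, 0, -4, 0, 0, 0, 0.15]
    - [-1.5, 1.1, 0, 0, 0, 0, 0.15]
    - [-4.3, 3, 0, 0, 0, 0, 0.15]
    - [-5, 3.5, 0, 0, 0, 0, 0.15]
    - [-5, 3.5, 0, 0, 0, 0, 0.15]
    - [-5, 3.5, 0, 0, 0, 0, 0.15]
    - [-4.5, 3.2, 0, 0, 0, 0, 0.15]
    - [-2.25, 1.8, 0, 0, 0, 0, 0.15]
    - [0, 0, 0, 0, 0, 0, 0.15]

```text
time: 18.52
position: [0.6346, 0.0308, 0.174]
ee_rot: [-3.14, 0.0, 1.572]
ft_force: [-0.7, 0.2, -0.5]
opening: 0.0269
grasp_force: 29.7
```

Call:
apply_moves:
  deltas:
    - [0, 0, 0, 0, 0, 0, 0.15]
    - [0, 0, 0, 0, 0, 0, 0.15]

```text
time: 18.77
position: [0.6339, 0.0339, 0.1753]
ee_rot: [-3.141, -0.0, 1.576]
ft_force: [-0.7, 1.5, 0.3]
opening: 0.0269
grasp_force: 29.7
```

Call:
apply_moves:
  deltas:
    - [-0.1, 0, 2, 0, 0, 0, 0.15]
    - [0, 0, 4, 0, 0, 0, 0.15]
    - [0, 0, 3, 0, 0, 0, 0.15]
    - [0, 0, 1.3, 0, 0, 0, 0.15]
    - [0, 0, 0.8, 0, 0, 0, 0.15]
    - [0, 0, 0.4, 0, 0, 0, 0.15]
    - [0, 0, 0.3, 0, 0, 0, 0.15]
    - [0, 0, 0.15, 0, 0, 0, 0.15]
    - [0, 0, 0.1, 0, 0, 0, 0.15]
    - [0, 0, 0.05, 0, 0, 0, 0.15]
    - [0, 0, 0.03, 0, 0, 0, 0.15]
    - [0, 0, 0, 0, 0, 0, 0.15]

```text
time: 20.27
position: [0.6345, 0.032, 0.0543]
ee_rot: [3.141, 0.0, 1.575]
ft_force: [-0.8, -0.2, 2.0]
opening: 0.0269
grasp_force: 29.9
```

Call:
apply_moves:
  deltas:
    - [0, 0, 0.04, 0, 0, 0, 0.15]
    - [0, 0, 0, 0, 0, 0, 0.15]
    - [0, 0, 0, 0, 0, 0, 0.5]
    - [0, 0, 0, 0, 0, 0, 0.9]
    - [0, 0, 0, 0, 0, 0, 0.9]
    - [0, 0, -1, 0, 0, 0, 0.9]
    - [0, 0, -4, 0, 0, 0, 1]
    - [0, 0, -6, 0, 0, 0, 1]
    - [0, -4, -4, 0, 0, 0, 1]
    - [0, -6, 0, 0, 0, 0, 1]
    - [0, -5, 0, 0, 0, 0, 1]
    - [0, 0, 0, 0, 0, 0, 1]

```text
time: 21.78
position: [0.4821, 0.0315, 0.2046]
ee_rot: [3.141, 0.0, 1.575]
ft_force: [1.4, 0.1, 0.4]
opening: 0.0855
grasp_force: 0.0
```

Run:
```python
from h import *
im,d,p=snap('top'); c=cloud(d,p)
def z(n,x,y,a,b,r=.045):
    m=(c[...,2]>a)&(c[...,2]<b)&(np.hypot(c[...,0]-x,c[...,1]-y)<r); q=c[m]
    print(n,m.sum(),q.mean(0) if m.any() else 0,cv2.minEnclosingCircle(q[:,:2].astype(np.float32)) if m.any() else 0)
z('M',.617,.121,.07,.09);z('L',.65,-.056,.06,.08);z('S',.6325,.032,.075,.095,.03);
z('oL',.4266,-.284,.042,.06);z('oM',.5597,-.344,.05,.07);z('tape',.5544,.3567,.015,.03);z('bot',.456,.138,.075,.095,.03)
im,d,p=snap('scene'); cv2.imwrite('pics/end.png',cv2.resize(im[130:300,130:530],(800,340))[...,::-1])
```

```text
M 224 [0.61586595 0.11856005 0.07853704] ((0.6163454651832581, 0.11874374747276306), 0.02142135240137577)
L 384 [ 0.64703371 -0.05690623  0.06848987] ((0.6478055715560913, -0.057045966386795044), 0.028728337958455086)
S 108 [0.63142142 0.03014999 0.08389022] ((0.6320709586143494, 0.03019983321428299), 0.014653612859547138)
oL 102 [ 0.42654414 -0.28491795  0.05103696] ((0.42670705914497375, -0.283821702003479), 0.026682864874601364)
oM 82 [ 0.56003416 -0.34369609  0.05953674] ((0.5594279170036316, -0.3440629839897156), 0.01968686655163765)
tape 430 [0.55404609 0.35612761 0.02382755] ((0.5544268488883972, 0.3568584620952606), 0.0364714153110981)
bot 36 [0.45502107 0.14297952 0.08627963] ((0.455612450838089, 0.14081022143363953), 0.01025845855474472)
```

View pics/end.png

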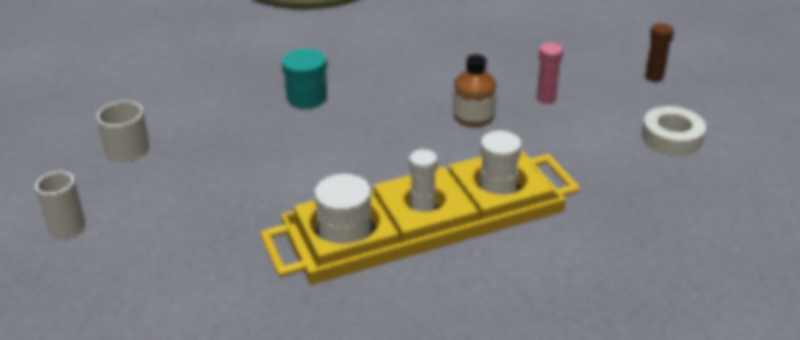

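All three pots stand upright in their holes: large at (343,210), small at (424,180) and medium at (500,165). Lid heights match, and the bystanders are where they started; the arm now partly hides the bottle in the top view.

```bash
python3 -c "
from workcell import order; print(order.job_done())"
```

```text
the job is handed in; nothing more can be done
None
```

All three closed pots are upright on the bottoms of their matching holes, the open pots, bottle and tape roll are where they started, and the job was handed in at about 22 s (no verdict was returned).

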